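Fit a new soldering tip and set its collar nut

TASK

The cold soldering iron stands upright in the bench vice with its brass collar nut already started on the thread. Take the bright copper tip from the wooden rest and push it, pointed end up, down through the nut into the iron until it is fully home; then screw the nut clockwise until it bottoms out, and back it off a quarter turn so that the tip cannot seize. Finish while still gripping the nut there with the tip left home in the iron, and leave the old dark tip, the sponge tin, the screwdriver and the solder spool where they are.

Things in the scene. Friction and masses are not known exactly. Their poses are not given: they have to be found in the camera images.
- iron: fixed cold soldering iron, upright, blue handle 26 mm diameter, in a small dark green vice; origin on the table under the iron's axis, z up. Vice foot 104 mm across; jaws 86 mm high, 50 mm (x) by 67 mm (y); clamp screw on +y reaches 65 mm out, 70 mm high. Yellow flange 34 mm diameter at 96 to 104 mm height, steel collar 20 mm diameter to 116 mm, steel threaded barrel 15 mm diameter to 133 mm
- bore_mouth (a point): centre of the barrel's upper end, where the vertical 10 mm diameter bore for the tip opens, 133 mm above the table; it is sunk inside the nut's opening (about 7 mm below the nut's top)
- bore_floor (a point): centre of the closed bottom of the bore, 96 mm above the table, 37 mm below bore_mouth; a tip that is home stands on it
- nut: knurled brass collar nut round the barrel, 24 mm diameter, 18 mm high, with a 15 mm through hole through which the tip passes; origin at the centre of its underside (122 mm above the table when bottomed out), z up along its axis; a red mark on its rim at its own +x side. It is captive: turning it moves it 3 mm along the thread per turn.
- nut_top (a point): centre of the nut's top face, 18 mm above the nut's origin; 140 mm above the table when bottomed out, 0.5 mm higher per radian unscrewed
- thread (a joint): how far the nut is unscrewed from its hard stop, rad: 0 = bottomed out, grows counter-clockwise seen from above (a quarter turn back = 1.57). Starts between 1.7 and 3.3; range 0 to 6. It turns stiffly (0.04 N m) and stays where it is left; at the stop, further turning only slips in the fingers.
- rest: fixed wooden tip rest, a block 45 x 120 x 36 mm (x, y, z), origin at the centre of its underside; two holes of 10 mm diameter, 30 mm deep, at y = -35 and +35 mm, each with one tip standing loosely in it
- tip: the new tip: bright copper rod, 80 mm long, 8 mm diameter, about 35 g, upright; origin at the centre of its lower end, z up to its pointed end. Lowest 5 mm taper to 5 mm diameter, top 8 mm to 4 mm. Its foot starts 6 mm, its top 86 mm above the table. Home in the iron its top is 176 mm high, 36 mm above the bottomed nut, so the fingers can straddle it to grip the nut.
- old_tip: the old tip, same shape and size but dark grey steel, in the rest's other hole; leave it alone
- tin: round aluminium sponge tin with a yellow sponge, 68 mm diameter, 23 mm high, origin under its centre; leave it alone
- driver: red-handled screwdriver lying on the table, 150 mm long; leave it alone
- spool: green solder spool standing on its flange, 52 mm diameter, 38 mm high, origin under its centre; leave it alone

How it is judged (in metres and radians):
On the way, in this order (a step that is already met when the one before it is completed fails the run):
1. the copper tip is fully home in the iron's bore (horizontal distance between tip and bore_floor below 0.003 m and z of tip in the frame of bore_floor below 0.003 m and angle between tip's own z axis and vertical below 0.12 rad), for 0.2 s.
2. the nut is bottomed out with the tip home (all of step 1 and value of joint thread below 0.08 rad), for 0.2 s.
At the end, for the whole second after the job is handed in: the nut stands a quarter turn back from its stop (1.25 to 1.9 rad, i.e. within about 18 degrees), still, gripped by the fingers (contact over 5 N), with the copper tip home in the bore (foot within 3 mm of the bore's floor and axis, upright) (all of step 1 and value of joint thread between 1.25 and 1.9 rad and velocity of joint thread between -0.1 and 0.1 rad/s and contact force between the fingers and nut above 5 N); the arm keeps its last pose, push and grip.
It fails at once if the old tip is knocked or moved (distance of old_tip from where it was at the start of the episode above 0.02 m).
It fails at once if the sponge tin is knocked or moved (distance of tin from where it was at the start of the episode above 0.03 m).
It fails at once if the screwdriver is knocked or moved (distance of driver from where it was at the start of the episode above 0.03 m).
It fails at once if the solder spool is knocked or moved (distance of spool from where it was at the start of the episode above 0.03 m).
It also fails if it takes over 61 s, if anything falls off the work surface, if the arm or the gripper's body presses on something with over 40 N, if the wrist force passes 120 N, or if a joint passes its speed limit or range.

ROBOT

A 6-joint arm with a two-finger parallel gripper is mounted at the origin on the work surface. World frame = base frame: x ahead of the robot, y to its left, z up, the work surface at z = 0. Lengths are in m, angles in degrees, forces in N, time in s.
With the tool pointing down it reaches from about 0.325 to 0.85 m from the base axis. Payload 15.5 kg.
Tool frame: the origin (TCP) lies midway between the tips of the shut fingers; the grasp point (between the pads) lies 19 mm behind it; y points along the fingers, x is the direction in which the jaws open and shut, and the axes are right-handed (so a half turn about y gives the same grasp; the last joint's range is limited). The gripper opens to 91 mm and grips with 3 to 60 N. Pads are 32 mm wide; open, the fingers measure 118 mm over their backs; the gripper's body (76 mm by 178 mm) begins 60 mm behind the grasp point.
Start: joints at [63.684, 28.281, 77.091, -0, 74.628, -5.472], TCP at [0.222, 0.584, 0.214] pointing down, gripper open.
Joint ranges: [-166.48, 166.48], [-47.26, 123.95], [12.59, 153.08], [-70.14, 250.14], [6.76, 159.57], [-176.63, 176.63]. Speed limits (degrees/s): [108.29, 108.29, 147.25, 172.46, 172.46, 172.46].

INTERFACE

Orientations are given as a 3x3 rotation matrix whose columns are the frame's x, y, z axes.
In Python, from bench import ctrl gives the robot as it stands. The module is installed in compiled form; this text tells all that it offers. Calls block until the motion is done:
- ctrl.goto(position, orientation): joint-space move of the TCP to a pose.
- ctrl.move_l(position, vel=0.15, ori=None, contact_N=None): straight line of the TCP; ori=None keeps the orientation; vel is the mean speed in m/s. With contact_N (N) it stops when the force on the tool has changed by that much, and returns True; else False.
- ctrl.movej(angles): joint-space move.
- ctrl.command_gripper(opening): opening from 0.0 (shut) to 1.0 (fully open); the grip force is fixed at half the most; returns when the fingers have stopped.
- ctrl.sleep(seconds).
- ctrl.ik(position, orientation): joint angles nearest the present ones, or None.
- ctrl.read_camera(name): name is "scene" or "top"; returns the picture (384x512x3 uint8, blue, green, red); there is no depth.
- ctrl.camera_params(name): a dict with "fx", "fy", "cx", "cy" (pixels), "pose" (4x4, takes a point from camera to world coordinates). Camera axes: x right, y up, looking along -z (the intrinsics and any distortion apply to the point x, -y, -z); pixel columns grow to the right and rows downward; lengths in m; the calibration is good to about 2 mm. A picture is of the moment at which its call begins. camera_params takes no time and is no camera call.
A pose or a line that the arm cannot do raises ctrl.MotionError and nothing moves.
- ctrl.sign_off(): hands the job in, once; it reports no verdict.
Readings, each from a call of its own:
- ctrl.current_t(): time.
- ctrl.current_q(): joint angles.
- ctrl.current_dq(): joint speeds.
- ctrl.current_effort(): joint torques, N m.
- ctrl.current_tool_pos(): TCP position.
- ctrl.current_eef_rot(): TCP orientation.
- ctrl.current_contact_force(): force on the tool from outside, world axes, zero at the start.
- ctrl.current_wrist_torque(): the same for the moment, N m.
- ctrl.current_grip_width(): opening from 0.0 (shut) to 1.0 (fully open).
Only numpy, scipy, OpenCV 4.12 (cv2) and the standard library are available. Lean on these libraries where they do the work, as an engineer would, in place of code of your own. Each camera call takes 0.05 s, during which the arm holds its last target. There are 200 camera calls.

## Working session

There is one attempt and no reset: what is moved stays moved. The work goes in short steps, each a Python script; the robot and the scene stay as the last script left them, time stands still between calls to the robot, and variables do not carry over. Pictures are saved under pics/ and viewed, about 8 in all and at most 12, crops included, and the job is handed in when it is done.

```bash
mkdir -p pics; python3 - <<'E'
from bench import ctrl
import cv2
for n in("scene","top"):
    cv2.imwrite(f"pics/{n}0.png",ctrl.read_camera(n)); print(n,ctrl.camera_params(n))
print(ctrl.current_t(),ctrl.current_eef_rot())
E
```

```text
scene {'fx': 375.33241777519004, 'fy': 375.33241777519004, 'cx': 258.23637408435593, 'cy': 190.50337725811198, 'pose': array([[-0.84749046, -0.27872813,  0.45174167,  0.86673636],
       [ 0.53053603, -0.47215652,  0.70398845,  0.55587603],
       [ 0.01707139,  0.83628873,  0.54802347,  0.51738962],
       [ 0.        ,  0.        ,  0.        ,  1.        ]])}
top {'fx': 407.4624340125908, 'fy': 407.4624340125908, 'cx': 253.6934832936625, 'cy': 194.98189091026663, 'pose': array([[ 0.02378106,  0.99372005, -0.10933861,  0.41605814],
       [-0.99957495,  0.02179012, -0.019368  ,  0.0180541 ],
       [-0.01686387,  0.10975273,  0.99381585,  1.07424923],
       [ 0.        ,  0.        ,  0.        ,  1.        ]])}
0.1 [[ 3.55856232e-01 -4.85110413e-04 -9.34540586e-01]
 [ 9.34540075e-01 -9.83205209e-04  3.55856547e-01]
 [-1.09147489e-03 -9.99999399e-01  1.03475421e-04]]
```

View pics/scene0.png

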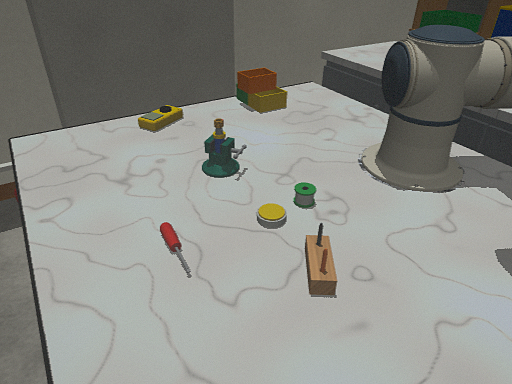

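View pics/top0.png

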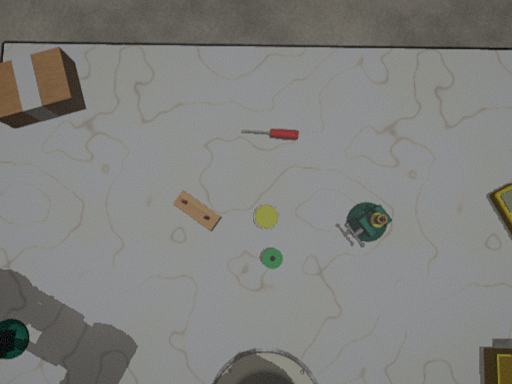

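The scene view shows the iron at (220,150), the copper tip at (324,262) nearer the camera, and the dark tip at (320,233). In the top view the rest is at (197,211) and the nut near (379,219). I'll enlarge these areas.

```bash
cat > h.py <<'E'
import cv2,numpy as np
from bench import ctrl
def crop(im,u,v,w,h,s):  # top-left u,v
    return cv2.resize(im[v:v+h,u:u+w],None,fx=s,fy=s,interpolation=cv2.INTER_CUBIC)
def ray(n,u,v):
    p=ctrl.camera_params(n);T=p["pose"]
    d=T[:3,:3]@np.array([(u-p["cx"])/p["fx"],-(v-p["cy"])/p["fy"],-1]);return T[:3,3],d
def at(n,u,v,z):
    o,d=ray(n,u,v);return o+d*(z-o[2])/d[2]
def proj(n,P):
    p=ctrl.camera_params(n);T=p["pose"];c=T[:3,:3].T@(np.array(P)-T[:3,3])
    return np.array([p["cx"]+p["fx"]*c[0]/-c[2],p["cy"]-p["fy"]*c[1]/-c[2]])
def tri(obs):
    A=np.zeros((3,3));b=np.zeros(3);L=[]
    for n,u,v in obs:
        o,d=ray(n,u,v);d/=np.linalg.norm(d);M=np.eye(3)-np.outer(d,d);A+=M;b+=M@o
    return np.linalg.solve(A,b)
E
python3 - <<'E'
from h import *
t=cv2.imread("pics/top0.png");s=cv2.imread("pics/scene0.png")
a=np.hstack([crop(t,170,186,60,50,6.5),crop(t,340,195,60,50,6.5)])
b=np.hstack([crop(s,296,218,50,40+40,3.2+.7),crop(s,200,112,50,80,3.9)])
b=np.hstack([crop(s,290,215,60,45+0,6.5),crop(s,200,110,60,45,6.5)])
cv2.imwrite("pics/c1.png",np.vstack([a,b]).clip(0,255))
for n in("scene",):
  pass
E
```

```text
(no output)
```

View pics/c1.png

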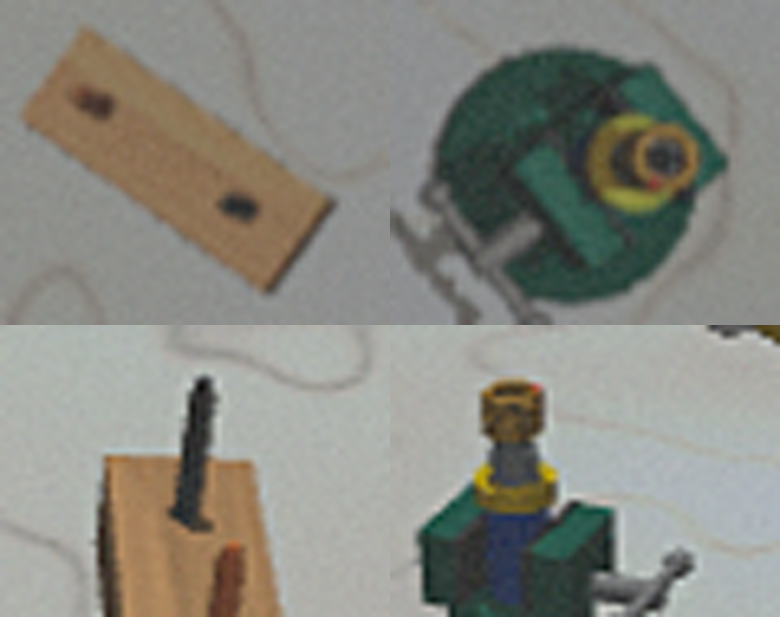

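```bash
python3 - <<'E'
from h import *
o=np.array([-.42,-.42])
C=[(85,27),(333,203),(268,293),(23,115)]
P=np.array([at("top",170+x/6.5-.42,186+y/6.5-.42,.036) for x,y in C]);print(P.round(4))
print("edges",[np.linalg.norm(P[i]-P[(i+1)%4]).round(4) for i in range(4)],"ctr",P.mean(0))
l=(P[1]+P[2]-P[0]-P[3])/2;l/=np.linalg.norm(l);c=P.mean(0)
print("dir",l,np.degrees(np.arctan2(l[1],l[0])),"hole cu",c-.035*l,"old",c+.035*l)
print("tri dark top",tri([("top",170+222/6.5-.4,186+203/6.5-.4),("scene",290+205/6.5-.4,215+55/6.5-.4)]))
print("tri cu top",tri([("top",170+77/6.5-.4,186+95/6.5-.4),("scene",290+233/6.5-.4,215+222/6.5-.4)]))
nt=[("top",340+(665-390)/6.5-.4,195+155/6.5-.4),("scene",200+(515-390)/6.5-.4,110+(392-325)/6.5-.4)]
N=tri(nt);print("nut",N,[proj(n,N)-[u,v] for n,u,v in nt],at(*nt[0],.1415),at(*nt[1],.1415))
print("flange",at("top",340+(632-390)/6.5-.4,195+163/6.5-.4,.104),at("scene",200+(515-390)/6.5-.4,110+(482-325)/6.5-.4,.104))
for x,y in((655,183),):print("mark",at("top",340+(x-390)/6.5-.4,195+y/6.5-.4,.1415))
print(at("top",340+(560-390)/6.5-.4,195+172/6.5-.4,.0),"foot")
print("tin",at("top",265.5,217,.023),"spool",at("top",271.5,258,.038),"drv",at("top",242,132,.01),at("top",298,134,.015))
E
```

```text
[[0.5399 0.2215 0.036 ]
 [0.4724 0.1209 0.036 ]
 [0.4366 0.1452 0.036 ]
 [0.5043 0.2446 0.036 ]]
edges [np.float64(0.1212), np.float64(0.0433), np.float64(0.1203), np.float64(0.0423)] ctr [0.48830922 0.18304394 0.036     ]
dir [-0.55995069 -0.82852594  0.        ] -124.05238751473058 hole cu [0.50790749 0.21204235 0.036     ] old [0.46871095 0.15404553 0.036     ]
tri dark top [0.46932165 0.15663235 0.08720892]
tri cu top [0.50824456 0.21343687 0.08586506]
nut [ 0.47045866 -0.25618067  0.14215603] [array([-0.24314951,  0.36745504]), array([-0.38688696, -0.07585845])] [ 0.47134628 -0.25693308  0.1415    ] [ 0.46913635 -0.25667151  0.1415    ]
flange [ 0.47038004 -0.2560004   0.104     ] [ 0.47137399 -0.2556092   0.104     ]
mark [ 0.4614674  -0.25334953  0.1415    ]
[ 0.47190939 -0.25644878  0.        ] foot
tin [0.47526096 0.00673178 0.023     ] spool [ 0.37168881 -0.01030701  0.038     ] drv [0.70192008 0.0741048  0.01      ] [ 0.69800637 -0.0750415   0.015     ]
```

Estimates are consistent: rest edges come out 121 x 43 mm, tip tops at 86–87 mm, and the nut top at about 142 mm. I'll pick up the tip with the jaws across the rest, which keeps them clear of the old tip.

```bash
cat >> h.py <<'E'
def R(deg):
    a=np.radians(deg);x=np.array([np.cos(a),np.sin(a),0]);y=np.array([0,0,-1.]);return np.stack([x,y,np.cross(x,y)],1)
def stat(): print("t",round(ctrl.current_t(),2),"p",np.round(ctrl.current_tool_pos(),4),"F",np.round(ctrl.current_contact_force(),1),"M",np.round(ctrl.current_wrist_torque(),2),"g",round(ctrl.current_grip_width(),3))
E
python3 - <<'E'
from h import *
for a in(-34,146):print(a,ctrl.ik([.508,.2125,.13],R(a)))
for a in range(-180,181,45):
    q=ctrl.ik([.4705,-.2562,.145],R(a));print(a,None if q is None else np.round(q,1))
a=min((-34,146),key=lambda a:abs(ctrl.ik([.508,.2125,.13],R(a))[5]) )
ctrl.goto([.508,.2125,.135],R(a))
ctrl.command_gripper(.35)
print(ctrl.move_l([.508,.2125,.056],vel=.08,contact_N=15));stat()
ctrl.command_gripper(0);stat()
ctrl.move_l([.508,.2125,.16],vel=.1);stat();print(a,ctrl.current_q())
s=ctrl.read_camera("scene");t=ctrl.read_camera("top")
g=proj("scene",[.508,.2125,.15]);h=proj("top",[.508,.2125,.15]);print(g,h)
g=g.astype(int);h=h.astype(int)
cv2.imwrite("pics/g1.png",np.hstack([crop(s,g[0]-35,g[1]-30,70,100,5),crop(t,h[0]-35,h[1]-50,70,100,5)]))
E
```

```text
-34 [ 1.64863307e+01  2.80359361e+01  9.33201564e+01 -2.54444375e-14
  5.86439075e+01  5.04863307e+01]
146 [ 1.64863307e+01  2.80359361e+01  9.33201564e+01 -2.54444375e-14
  5.86439075e+01 -1.29513669e+02]
-180 [-35.   25.9  94.5  -0.   59.6 145. ]
-135 [-35.   25.9  94.5  -0.   59.6 100. ]
-90 [-35.   25.9  94.5  -0.   59.6  55. ]
-45 [-35.   25.9  94.5  -0.   59.6  10. ]
0 [-35.   25.9  94.5  -0.   59.6 -35. ]
45 [-35.   25.9  94.5  -0.   59.6 -80. ]
90 [ -35.    25.9   94.5   -0.    59.6 -125. ]
135 [ -35.    25.9   94.5   -0.    59.6 -170. ]
180 [-35.   25.9  94.5  -0.   59.6 145. ]
False
t 3.98 p [0.5083 0.2126 0.0564] F [ 0.   0.3 -0.3] M [-0.08  0.04  0.09] g 0.348
t 4.48 p [0.5081 0.2126 0.0561] F [-0.6  0.2  2.2] M [-0.07  0.13 -0.02] g 0.074
t 5.67 p [0.5077 0.2124 0.1594] F [-0.9 -0.5  0.1] M [-0.08  0.12  0.01] g 0.078
-34 [ 1.64852367e+01  2.58659031e+01  9.15277835e+01 -1.69626407e-03
  6.26655994e+01  5.04868381e+01]
[329.92559096 218.49335913] [176.51886433 197.53298956]
```

View pics/g1.png

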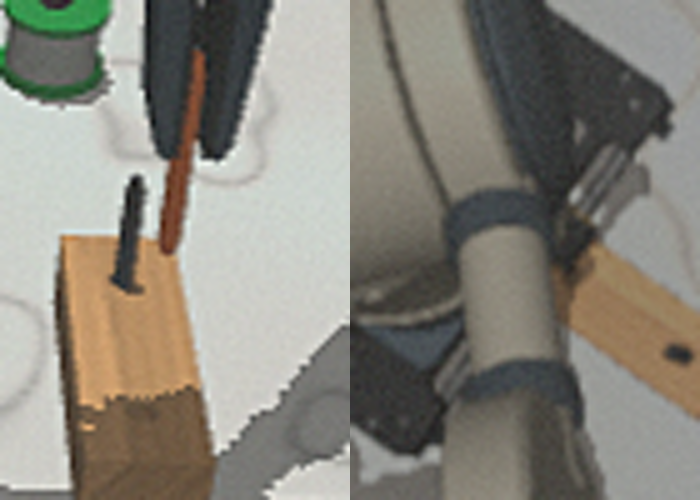

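The scene view shows the copper tip held, with its foot near (328,238), and it may lean slightly. The old tip is still standing. I'll compare this with where an upright tip would project.

```bash
python3 - <<'E'
from h import *
p=ctrl.current_tool_pos()
f=lambda P:((proj("scene",P)-[294,188])*5+2.5).round(0)
for dz in(-.05,-.045,0,.03):print(dz,f(p+[0,0,dz]))
print("x+1cm",f(p+[.01,0,-.05]),"y",f(p+[0,.01,-.05]))
for s in(-1,1):print("finger end",s,f(p+R(-34)[:,0]*s*.004),f(p+R(-34)[:,0]*s*.02))
print(f([.4687,.154,.086]),f([.4687,.154,.036]))
E
```

```text
-0.05 [168. 251.]
-0.045 [170. 240.]
0 [186. 131.]
0.03 [198.  54.]
x+1cm [145. 261.] y [188. 268.]
finger end -1 [199. 132.] [249. 133.]
finger end 1 [174. 131.] [124. 129.]
[137. 176.] [123. 278.]
```

The grasp is true: an upright tip at the TCP projects to (168,251), and I see the foot at (167,250). Now to above the nut.

```bash
python3 - <<'E'
from h import *
ctrl.goto([.508,.2125,.22],R(-34))
ctrl.goto([.4705,-.2562,.202],R(-34));stat()
s=ctrl.read_camera("scene");t=ctrl.read_camera("top");cv2.imwrite("pics/s2f.png",s)
cv2.imwrite("pics/g2.png",np.hstack([crop(s,195,85,55,80,7),crop(t,355,180,55,80,7)]))
p=ctrl.current_tool_pos()
f=lambda P:((proj("scene",P)-[195,85])*7+3).round(0)
for z in(.0,-.05):print(f(p+[0,0,z]))
print(f([.4705,-.2562,.1415]),f([.4805,-.2562,.1415]),f([.4705,-.2462,.1415]))
E
```

```text
t 7.84 p [ 0.4708 -0.2554  0.2019] F [-0.2 -0.3 -0.4] M [-0.06  0.08  0.03] g 0.076
[160.  88.]
[166. 222.]
[167. 249.] [142. 254.] [180. 258.]
```

View pics/g2.png

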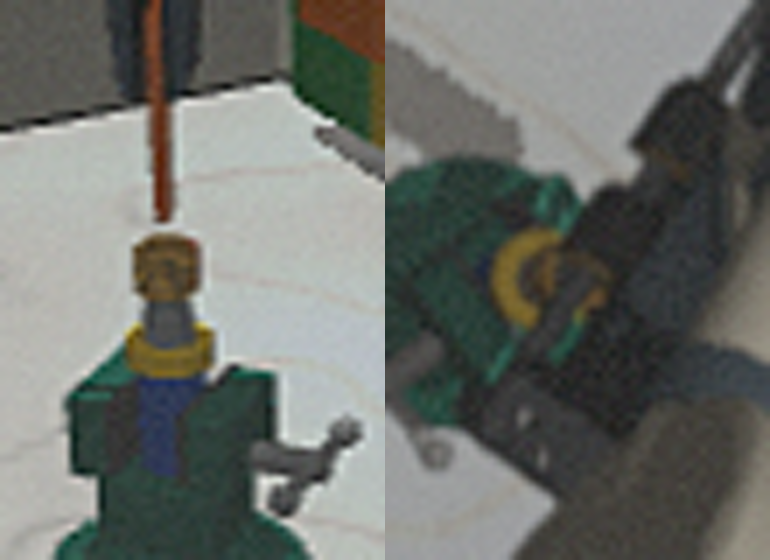

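The tip foot at (163,220) is roughly centred over the nut top at (167,246), leaving about 1 mm of relative offset. I'll shift slightly and insert with contact detection.

```bash
python3 - <<'E'
from h import *
X,Y=.4698,-.2565
ctrl.move_l([X,Y,.19],vel=.05);stat()
print(ctrl.move_l([X,Y,.165],vel=.03,contact_N=8));stat()
if ctrl.current_tool_pos()[2]<.168:
    print(ctrl.move_l([X,Y,.1455],vel=.03,contact_N=12));stat()
    ctrl.sleep(.2);stat()
E
```

```text
t 8.33 p [ 0.4696 -0.2563  0.1896] F [ 0.6  0.1 -0. ] M [-0.11  0.04 -0.02] g 0.077
False
t 9.32 p [ 0.4698 -0.2565  0.165 ] F [-0.3 -1.  -2. ] M [-0.59  0.23  0.02] g 0.073
True
t 9.95 p [ 0.47   -0.257   0.1458] F [-1.  -1.6  8.7] M [-0.46  0.32  0.05] g 0.074
t 10.15 p [ 0.4699 -0.257   0.1459] F [ 0.3 -1.5  6.9] M [-0.4   0.33  0.05] g 0.075
```

The tip went in and met the floor at the expected height (TCP 0.146). I'll release it, turn the wrist for room to screw, and look.

```bash
python3 - <<'E'
from h import *
X,Y=.4699,-.2567
ctrl.command_gripper(.45);stat()
ctrl.goto([X,Y,.19],R(85));stat();print(ctrl.current_q()[5])
s=ctrl.read_camera("scene");t=ctrl.read_camera("top");cv2.imwrite("pics/s3f.png",s)
cv2.imwrite("pics/g3.png",np.hstack([crop(s,195,85,55,60,7),crop(t,355,180,55,60,7)]))
f=lambda P:((proj("scene",P)-[195,85])*7+3).round(0)
print("top if home",f([X,Y,.176]),"nut",f([X,Y,.1415]))
E
```

```text
t 10.83 p [ 0.4697 -0.257   0.1457] F [-0.1 -0.2  0.2] M [-0.11  0.09  0.08] g 0.453
t 12.71 p [ 0.4699 -0.2567  0.1899] F [0.6 0.3 0.6] M [ 0.05  0.   -0.04] g 0.449
-119.99024368187854
top if home [164. 157.] nut [168. 248.]
```

View pics/g3.png

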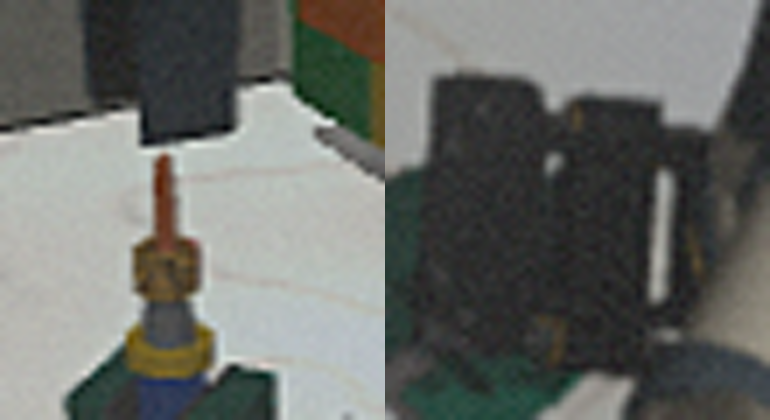

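The tip is home: its top is seen at (164,155), where (164,157) was predicted. Now grip the nut and screw clockwise while watching the torque.

```bash
python3 - <<'E'
from h import *
X,Y=.4699,-.2567
print(ctrl.move_l([X,Y,.1155],vel=.08,contact_N=10));stat()
ctrl.command_gripper(0);stat()
a=85
while a>-135:
    a-=20; ctrl.goto([X,Y,.1155-.0005*np.radians(85-a)*.8],R(a)); 
    print(a,round(ctrl.current_q()[5],1),end=" ");stat()
E
```

```text
False
t 13.89 p [ 0.4702 -0.2569  0.1159] F [-0.2 -1.   0.2] M [0.04 0.02 0.01] g 0.451
t 14.31 p [ 0.47   -0.2567  0.1157] F [0.4 1.5 4.3] M [ 0.25 -0.11 -0.03] g 0.257
65 -100.3 t 14.75 p [ 0.4701 -0.2566  0.1155] F [0.  2.3 4.7] M [ 0.55 -0.23 -0.04] g 0.255
45 -80.3 t 15.19 p [ 0.4701 -0.2566  0.1153] F [1.7 3.8 5.3] M [ 0.79 -0.41 -0.03] g 0.258
25 -60.3 t 15.63 p [ 0.4702 -0.2565  0.1152] F [3.7 4.9 3.9] M [ 0.88 -0.57 -0.01] g 0.257
5 -40.3 t 16.07 p [ 0.4703 -0.2564  0.115 ] F [4.4 6.5 3.2] M [ 0.9  -0.69 -0.04] g 0.256
-15 -20.3 t 16.52 p [ 0.4705 -0.2565  0.1149] F [5.7 5.1 1.8] M [ 0.94 -0.79 -0.02] g 0.255
-35 -0.3 t 16.96 p [ 0.4704 -0.2567  0.1148] F [5.2 4.1 3.1] M [ 0.64 -0.7   0.25] g 0.256
-55 19.6 t 17.4 p [ 0.47   -0.257   0.1146] F [ 0.9 -1.6  3.4] M [-0.31 -0.08  0.19] g 0.254
-75 39.6 t 17.84 p [ 0.4699 -0.2569  0.1144] F [-0.2 -1.   5. ] M [-0.38  0.21  0.16] g 0.26
-95 59.6 t 18.28 p [ 0.4699 -0.2567  0.1142] F [ 0.9 -0.5  4.4] M [-0.13  0.01  0.25] g 0.258
-115 79.5 t 18.73 p [ 0.4697 -0.2564  0.114 ] F [0.1 1.8 4.2] M [0.43 0.23 0.3 ] g 0.252
-135 99.6 t 19.17 p [ 0.4698 -0.2562  0.1138] F [0.5 5.5 3.2] M [0.98 0.02 0.24] g 0.259
```

The torque jump near a = -25° marks the stop, and the nut has been slipping in the fingers since (0.25 N m), so it is bottomed. Dwell, back off a quarter turn, and check.

```bash
python3 - <<'E'
from h import *
X,Y=.4699,-.2567
ctrl.sleep(.4);stat()
s0=ctrl.read_camera("scene")
for d in(2,4,6,10,20,35,50,65,80,92):
    ctrl.goto([X,Y,.1138+.0005*np.radians(d)],R(-135+d));print(d,end=" ");stat()
ctrl.sleep(.3);stat();print(ctrl.current_q())
s=ctrl.read_camera("scene");cv2.imwrite("pics/s4f.png",s)
cv2.imwrite("pics/g4.png",np.hstack([crop(s0,195,85,55,60,7),crop(s,195,85,55,60,7)]))
E
```

```text
t 19.57 p [ 0.4698 -0.2562  0.1138] F [1.3 5.4 3.5] M [0.94 0.04 0.23] g 0.25
2 t 19.87 p [ 0.4698 -0.2562  0.1138] F [-0.2  5.4  5.8] M [0.93 0.11 0.06] g 0.254
4 t 20.12 p [ 0.4697 -0.2562  0.1138] F [-0.3  5.4  5.6] M [0.96 0.16 0.02] g 0.253
6 t 20.37 p [ 0.4697 -0.2563  0.1138] F [-0.5  5.   6.3] M [0.88 0.19 0.06] g 0.259
10 t 20.62 p [ 0.4697 -0.2563  0.1138] F [-0.   4.8  5.6] M [0.78 0.23 0.03] g 0.257
20 t 20.91 p [ 0.4696 -0.2564  0.1139] F [-1.3  3.2  5.3] M [ 0.54  0.36 -0.  ] g 0.253
35 t 21.27 p [ 0.4696 -0.2566  0.1141] F [-1.5  2.2  5.3] M [0.25 0.44 0.01] g 0.254
50 t 21.64 p [ 0.4696 -0.2568  0.1142] F [-3.2 -1.2  4.5] M [-0.17  0.79  0.03] g 0.256
65 t 22.01 p [ 0.4697 -0.257   0.1144] F [-4.6 -2.9  5.2] M [-0.69  0.9   0.06] g 0.259
80 t 22.38 p [ 0.4698 -0.2571  0.1145] F [-4.4 -3.9  3.7] M [-0.87  0.88  0.03] g 0.252
92 t 22.7 p [ 0.4699 -0.2573  0.1146] F [-2.9 -4.6  2.7] M [-0.98  0.75 -0.02] g 0.255
t 23.0 p [ 0.4699 -0.2573  0.1146] F [-3.2 -5.6  3.6] M [-0.96  0.77  0.06] g 0.251
[-3.50632965e+01  2.82448482e+01  9.62937125e+01 -4.73399548e-02
  5.54271742e+01  8.32313129e+00]
```

View pics/g4.png

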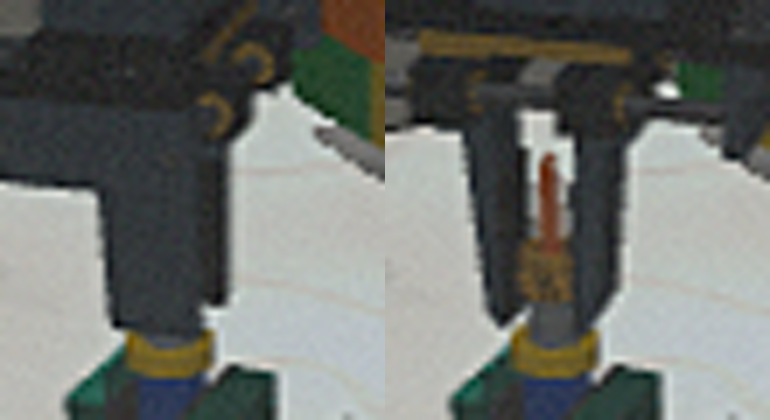

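In the final view the fingers straddle the tip and hold the nut, and the tip top at (550,155) is unchanged, so it is still home. The red mark isn't in the visible front gap; if the nut had slipped and stayed at its stop, the mark would face the camera there. J6 turned back 91.3°, less about 2° of windup. Handing in.

```bash
python3 - <<'E'
from h import *
t=ctrl.read_camera("top");t0=cv2.imread("pics/top0.png")
d=cv2.absdiff(t,t0).max(2)
for n,(u,v) in dict(tin=(265,217),spool=(271,258),driver=(275,133),oldtip=(207,218)).items():print(n,np.percentile(d[v-14:v+15,u-14:u+15],[50,95,99]))
ctrl.sign_off();stat()
E
```

```text
tin [29. 52. 62.]
spool [31. 79. 84.]
driver [18.  22.  23.6]
oldtip [17. 40. 42.]
the job is handed in; nothing more can be done
the job is handed in; nothing more can be done
```

```bash
python3 - <<'E'
import cv2,numpy as np
a,b=(cv2.imread(f"pics/{n}.png",0) for n in("scene0","s4f"))
for n,(u,v) in dict(tin=(271,215),spool=(305,195),driver=(172,240),oldtip=(320,235)).items():
    t=a[v-14:v+15,u-14:u+15];r=cv2.matchTemplate(b[v-24:v+25,u-24:u+25],t,5);_,s,_,l=cv2.minMaxLoc(r);print(n,round(s,2),np.array(l)-10)
E
```

```text
tin 0.79 [0 0]
spool 0.76 [0 0]
driver 1.0 [0 0]
oldtip 0.63 [0 0]
```

The copper tip is home in the iron, the nut was screwed to its stop and backed off about a quarter turn, and I handed the job in with the fingers still gripping the nut. The robot's clock read 23 s at the last check before hand-in, against the 61 s limit. Sign-off gives no verdict.

- **Tip:** it met the bore floor at the expected height (TCP 0.146 m). In the last picture its top is where a home tip should appear.
- **Bottoming out:** wrist torque jumped from about 0 to about 0.25 N m after roughly 110° of turning, and the nut slipped in the fingers from there. I held it at the stop for 0.4 s.
- **Back-off:** the wrist turned back 91.3°. Allowing about 2° of windup, I estimate the nut stands at 1.55 rad, inside the 1.25 to 1.9 range. The fingers hide the red mark, so this rests on joint angle and torque rather than a direct sighting.
- **Other objects:** template matching against the first scene picture found zero pixel shift for all four. The driver's match score was 1.0; the tin and spool were 0.79 and 0.76, and the old tip 0.63. The copper tip leaving the rest, and possibly the arm's shadow, probably lowered those three. A raw top-camera difference check was inconclusive for the same likely reason.

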